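Hang the ear defenders on the stowage rail of the ship's lab

TASK

The ear defenders lie on their side on the bench. First stand them upright on the bench, on the lower ends of their two cups with the headband up, and let go of them; then take them by the top of the headband and hang them over the rail's bar, between the two rubber stop rings, one cup hanging on each side. Do not drop them, and leave everything else on the bench where it is.

Things in the scene. Friction and masses are not known exactly. Their poses are not given: they have to be found in the camera images.
- muffs: Rigid ear defenders: two grey cups joined by a stiff black headband arch. Origin midway between the cups, at half their height and width. x points to the crown of the headband, y from cup to cup, z along the loop's axis (as a bar passes through it). Starts lying on its side: z up, origin 31 mm above the bench, crown roughly away from the robot. Standing (x up): origin 38 mm, top 158 mm high.
- muffs_crown (a point): Middle of the underside of the crown cushion, at (104, 0, 0) mm in the ear defenders' frame, same axes. The black cushion is 24 mm wide (z +-12), 16 mm thick (x 104 to 120) and flat over |y| < 16 mm, then slopes down to the sides. Below it the band is 20 mm wide (z +-10), 6 mm thick, and joins the cups at |y| 67 mm.
- muffs_cup (a point): Centre of one of the two equal cups, at (0, 58, 0) mm in the ear defenders' frame, same axes; the other is at (0, -58, 0). A cup is a box with rounded edges: x -38 to +38, |y| 40 to 76 (36 mm thick, flat faces), z -31 to +31 mm; black cushion inside, grey shell outside. The gap between the cups is 80 mm. Lower ends (x -38) are flat: it stands on them.
- rail: Fixed rail: level round steel bar, 18 mm across, along its y axis, on two posts 16 mm across at y +-115 mm (feet 52 mm across). Origin on the bench under the bar's middle, z up. Bar axis 151, top 160 mm above the bench. Two black rubber stop rings, 32 mm across, 10 mm thick, on the bar at y +-65 mm: 120 mm free between them. Bar ends at y +-130 mm.
- beaker: Bystander: small clear glass beaker, 48 mm across, 55 mm tall, standing upright; origin at the centre of its underside.
- vial: Bystander: small glass vial with cap, 28 mm across, 50 mm tall, standing upright; origin at the centre of its underside.
- reagent: Bystander: clear plastic bottle with blue cap, 84 mm across, 160 mm tall, standing upright; origin at the centre of its underside.
- amber: Bystander: brown glass bottle, 90 mm across, 180 mm tall, standing upright; origin at the centre of its underside.
- widejar: Bystander: wide glass jar, 100 mm across, 120 mm tall, standing upright; origin at the centre of its underside.
- washbottle: Bystander: white plastic bottle with blue cap, 72 mm across, 150 mm tall, standing upright; origin at the centre of its underside.
- spatula: Bystander: metal spatula 200 mm long lying flat on the bench, handle to its own -x.
There are look-alikes about, which are no part of the job. Of the things that look like the muffs, take the one that is farthest to the robot's right at the start.

How it is judged:
By the outcome, as a careful person would: the job done as asked, in the order asked, and still so for the second after the job is handed in, with the robot touching nothing.
It also fails if it takes over 72 s, if anything falls off the work surface, if the arm or the gripper's body presses on something with over 40 N, if the wrist force passes 120 N, or if a joint passes its speed limit or range.

ROBOT

A 6-joint arm with a two-finger parallel gripper is mounted at the origin on the work surface. World frame = base frame: x ahead of the robot, y to its left, z up, the work surface at z = 0. Lengths are in m, angles in degrees, forces in N, time in s.
With the tool pointing down it reaches from about 0.325 to 0.9 m from the base axis. Payload 6.1 kg.
Tool frame: the origin (TCP) lies at the very end of the fingers, on their centre line; the grasp point (between the pads) lies 19 mm behind it; z points along the fingers, y is the line along which they close (so a half turn about z gives the same grasp; the last joint's range is limited). The gripper opens to 85 mm and grips with 20 to 120 N. Pads are 22 mm wide; open, the fingers measure 114 mm over their backs; the gripper's body (76 mm by 85 mm) begins 54 mm behind the grasp point. The pads swing forward as they close: fully open they stand 13 mm farther back than shut.
Start: joints at [-7.225, 12.628, 87.462, -0, 79.91, -7.225], TCP at [0.625, -0, 0.231] pointing down, gripper open.
Joint ranges: [-170.65, 170.65], [-52.31, 119.04], [5.05, 147.46], [-71.25, 251.25], [11.57, 151.72], [-153.62, 153.62]. Speed limits (degrees/s): [147.25, 147.25, 172.46, 180, 180, 180].

INTERFACE

Orientations are given as [roll, pitch, yaw] about the fixed x, y, z axes, in that order (R = Rz(yaw) Ry(pitch) Rx(roll)).
In Python, from workcell import monitor, imaging, env gives the robot as it stands.
- The arm moves only by the shell command python3 -m inch 'ROWS' [FORCE]. ROWS is JSON, a list that holds one entry, the list of rows, each a list of 5 numbers: the shift along the tool's x, y, z in m, then the turn about the tool's z in degrees, then the finger opening in m, from 0 to 0.0854. In form: [[[tx, ty, tz, roll, claw], ...]]. A call has 1 to 8 rows; each row is the pose to reach, as a shift and turn from the pose commanded when the call began, along the tool's axes at that moment; what a row does not reach only later rows make up. A row lasts 1/12 s, in which the tool goes at most 41.7 mm and 7.16 degrees, less where a joint would pass 70% of its speed; a pose out of reach is approached as far as the arm can. A call with a gripper value outside its range is refused whole. The fingers move at their own pace and stop on an object; FORCE is the grip in N (left out, the last holds). Time passes only in rows, so rows that repeat a pose let the fingers close. It gives the time, the measured TCP pose, the force, the opening and the grip force at its end, in the units of the state.
- monitor.get_state(): the state, without advancing time (a new reading comes with each control period).
- imaging.read_camera(name): name is "scene" or "side" or "wrist"; returns the picture (384x512x3 uint8, blue, green, red); there is no depth.
- imaging.calibration(name): a dict with "mtx" (3x3 intrinsics, pixels), "dist_coeffs" ([k1, k2, p1, p2, k3] as OpenCV has them; the pictures are not rectified), "R" (3x3) and "t" (3): a world point X has camera coordinates R X + t. Camera axes: x right, y down, z forward; pixel columns grow to the right and rows downward; lengths in m; the calibration is good to about 2 mm. A picture is of the moment at which its call begins: read the wrist's pose just before it. calibration takes no time and is no camera call; for the wrist camera it gives the pose at the moment of the call.
- env.hand_in(): hands the job in; it is judged then, once.
The state is a dict: "t": time; "q": joint angles; "joint_velocities": joint speeds; "effort": joint torques, N m; "eef_pos": TCP position; "tool_rot": TCP orientation; "ft_force": force on the tool from outside, world axes, zero at the start; "wrist_torque": the same for the moment, N m; "finger_gap": finger opening in m; "gripper_force": force on a finger pad.
Only numpy, scipy, OpenCV 4.12 (cv2) and the standard library are available. Lean on these libraries where they do the work, as an engineer would, in place of code of your own. Each camera call takes 0.05 s, during which the arm holds its last target. There are 200 camera calls.

## Working session

There is one attempt and no reset: what is moved stays moved. The work goes in short steps, Python scripts to look and compute and a shell command to move; the robot and the scene stay as the last step left them, time stands still between calls to the robot, and variables do not carry over. Pictures are saved under pics/ and viewed, at most 10 in all, crops included, and the job is handed in when it is done.

```bash
mkdir -p pics
python3 - <<'E'
from workcell import monitor, imaging
import cv2,numpy as np
for n in("scene","side"):
    cv2.imwrite(f"pics/{n}0.png",cv2.resize(imaging.read_camera(n),(800,600),interpolation=cv2.INTER_CUBIC))
    c=imaging.calibration(n);R=np.array(c["R"]);print(n,-R.T@c["t"],R[2],np.array(c["mtx"]).tolist(),c["dist_coeffs"])
c=imaging.calibration("wrist");R=np.array(c["R"]);print(-R.T@c["t"],R)
print(monitor.get_state())
E
```

```text
scene [ 1.19486286 -0.28287446  1.21052781] [-0.46229003  0.23113956 -0.85607385] [[369.1553652880227, 0.0, 257.5108553829825], [0.0, 369.1553652880227, 189.01981772208674], [0.0, 0.0, 1.0]] [-0.02697663  0.          0.          0.          0.        ]
side [-0.15728996  0.80299098  1.07130564] [ 0.49631483 -0.53220563 -0.68587809] [[487.6790118832677, 0.0, 257.2915875900607], [0.0, 487.6790118832677, 189.13251092575442], [0.0, 0.0, 1.0]] [-0.05517306  0.          0.          0.          0.        ]
[0.62457058 0.06979698 0.37252155] [[ 0.99999542  0.00164795 -0.0025371 ]
 [ 0.00228521 -0.96101236  0.27649597]
 [-0.00198253 -0.27650051 -0.96101173]]
{'t': 0.1, 'q': array([-7.22538011e+00,  1.26710796e+01,  8.75182144e+01,  5.62503184e-04,
        7.99091909e+01, -7.22438805e+00]), 'joint_velocities': array([ 0.01221714, -0.10239145, -0.18742409,  0.07905474, -0.04995943,
        0.0306331 ]), 'effort': array([ 6.93603797e-04, -4.98243856e+01, -3.90546799e+01, -2.32586735e-04,
        5.66593517e-03, -2.12633734e-05]), 'eef_pos': array([6.24471228e-01, 6.22928784e-05, 2.30313965e-01]), 'tool_rot': array([-1.79902367e+02, -1.29342495e-02,  8.99988979e+01]), 'ft_force': array([-0.06983963, -0.87922327, -0.33708962]), 'wrist_torque': array([-0.03694056, -0.01536463, -0.03653979]), 'gripper_force': 0.0, 'finger_gap': 0.08544105696862116}
```

View pics/scene0.png

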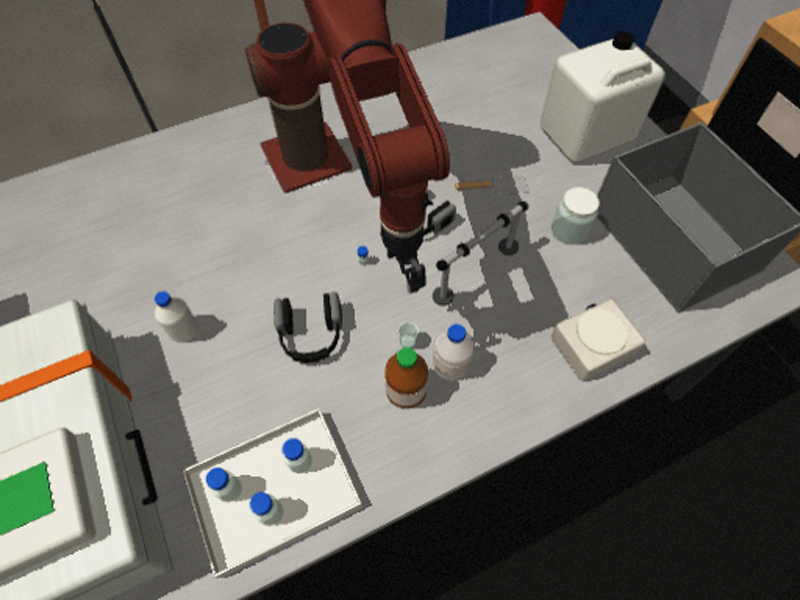

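View pics/side0.png

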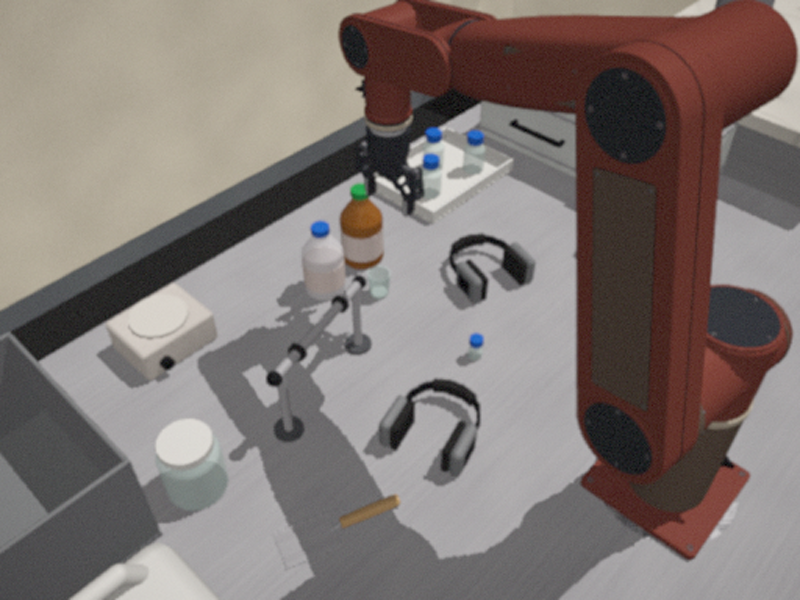

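The scene picture looks back at the robot, so its left is the robot's right. There are two ear defenders: A at scene (308,325) / side (490,265), and B at scene (440,215) / side (430,425). A is farther to the robot's right, so it is the one meant. I'll confirm it in an enlarged crop.

```bash
cat > h.py <<'E'
import numpy as np,cv2
from workcell import imaging,monitor
def ray(n,px,c=None):
    c=c or imaging.calibration(n);R=np.array(c["R"]);t=np.array(c["t"])
    u=cv2.undistortPoints(np.array(px,float).reshape(-1,1,2),np.array(c["mtx"]),np.array(c["dist_coeffs"]))[:,0]
    return -R.T@t,np.c_[u,np.ones(len(u))]@R
def onz(n,px,z,c=None):
    o,d=ray(n,px,c);z=np.broadcast_to(z,len(d));return o+d*((z-o[2])/d[:,2])[:,None]
def proj(n,X,c=None):
    c=c or imaging.calibration(n);R=np.array(c["R"])
    return cv2.projectPoints(np.array(X,float).reshape(-1,1,3),cv2.Rodrigues(R)[0],np.array(c["t"]),np.array(c["mtx"]),np.array(c["dist_coeffs"]))[0][:,0]
E
python3 - <<'E'
import cv2,numpy as np
from h import *
a=imaging.read_camera("scene");b=imaging.read_camera("side")
A=cv2.resize(a[175:245,165:245],None,fx=5,fy=5,interpolation=cv2.INTER_CUBIC)   # 400x350
B=cv2.resize(b[140:210,275:355],None,fx=5,fy=5,interpolation=cv2.INTER_CUBIC)
C=cv2.resize(a[120:200,270:350],None,fx=5,fy=3.125,interpolation=cv2.INTER_CUBIC)
D=cv2.resize(b[170:290,160:240],None,fx=5,fy=250/120,interpolation=cv2.INTER_CUBIC)
cv2.imwrite("pics/crop.png",np.vstack([np.hstack([A,B]),np.hstack([C,D])]))
E
```

```text
(no output)
```

View pics/crop.png

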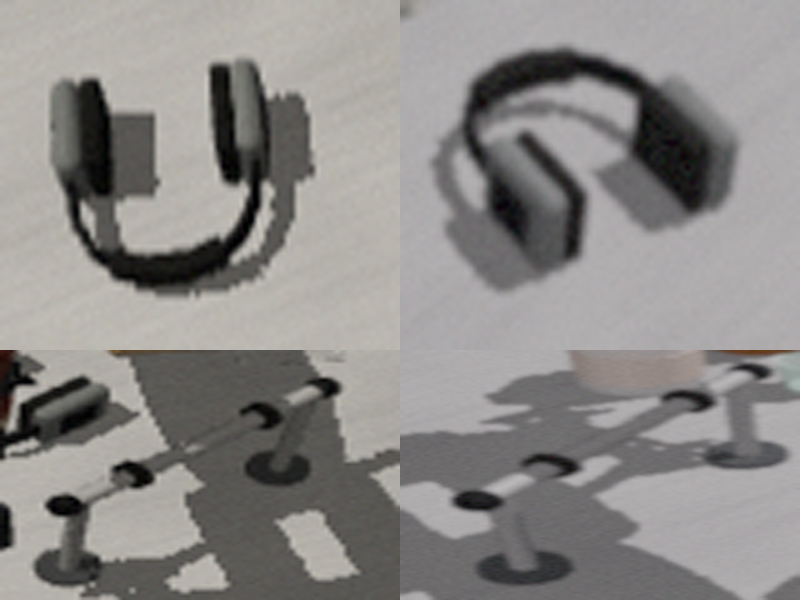

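A is confirmed as complete ear defenders, with cups at crop (80,130) and (238,120) and crown at (170,262). Rail rings in the scene crop are at (132,474) and (262,416), and its feet at (67,567) and (277,468). Next I compute positions.

Run:
```python
from h import *
np.set_printoptions(precision=4,suppress=True)
f=lambda p,x0,y0,sx,sy,ox=0,oy=0:[((a-ox+.5)/sx-.5+x0,(b-oy+.5)/sy-.5+y0) for a,b in p]
C=lambda p:f(p,270,120,5,3.125,0,350)
D=lambda p:f(p,160,170,5,250/120,400,350)
A=lambda p:f(p,165,175,5,5); B=lambda p:f(p,275,140,5,5,400,0)
print("rings",onz("scene",C([(132,474),(262,416)]),.151),onz("side",D([(550,467),(687,400)]),.151))
print("feet",onz("scene",C([(67,567),(277,468)]),.003),onz("side",D([(524,567),(745,453)]),.003))
# muffs: mask-free fit: black pixels bench -> compare with sampled model
def model():
    P=[]
    g=np.linspace
    for s in(1,-1):   # whole cup
        for x in g(-36,36,13):
            for z in g(-29,29,9):
                for y in g(41,75,8):P.append((x,s*y,z))
    th=g(0,np.pi,60)
    # band: from (~30,67) up to the crown
    pts=[(20,67),(50,66),(75,57),(95,38),(110,16),(112,0),(110,-16),(95,-38),(75,-57),(50,-66),(20,-67)]
    for (x0,y0),(x1,y1) in zip(pts,pts[1:]):
        for u in g(0,1,12):
            for z in g(-10,10,6):
                for dx in(-2,2):P.append((x0+u*(x1-x0)+dx,y0+u*(y1-y0),z))
    for y in g(-16,16,9):
        for z in g(-12,12,6):
            for x in g(104,120,5):P.append((x,y,z))
    return np.array(P)/1000
M=model()
from scipy.optimize import minimize
ims={}
for n,box in(("scene",(165,175,245,245)),("side",(275,140,355,210))):
    im=imaging.read_camera(n).astype(int);x0,y0,x1,y1=box
    m=np.zeros(im.shape[:2],np.uint8);g=im.max(2)
    m[y0:y1,x0:x1]=(g[y0:y1,x0:x1]<75)*1
    ims[n]=(im,m,imaging.calibration(n)); print(n,m.sum())
    cv2.imwrite(f"/tmp/{n}.png",im)
# objective: rendered silhouette vs. non-bench image; use GrabCut to get the mask
def gc(n,box):
    im=ims[n][0].astype(np.uint8);return im
def sil(n,p):
    c,s=np.cos(p[2]),np.sin(p[2]);R=np.array([[c,-s,0],[s,c,0],[0,0,1]])
    X=M@R.T+[p[0],p[1],.031]
    q=proj(n,X,ims[n][2]);m=np.zeros((384*2,512*2),np.uint8)
    for a,b in np.round(q*2+.5).astype(int):cv2.circle(m,(int(a),int(b)),2,1,-1)
    return m
def cost(p):
    t=0
    for n in ims:
        im,m,_=ims[n];S=cv2.resize(sil(n,p),(512,384),interpolation=cv2.INTER_AREA).astype(float)
        S=cv2.resize(sil(n,p).astype(np.float32),(512,384),interpolation=cv2.INTER_AREA)
        # black must be inside; bright bench must be outside
        bright=(im.max(2)>165)
        t+=(m*(1-S)).sum()+(bright*S).sum()
    return t
o=onz("scene",A([(82,125),(238,115),(170,255)]),[.062,.062,.043]);print(o)
mid=o[:2].mean(0);v=o[2]-mid;y=np.arctan2(v[1],v[0])
best=None
for dy in(-.1,0,.1):
    r=minimize(cost,[mid[0],mid[1],y+dy],method="Nelder-Mead",options=dict(initial_simplex=[[mid[0],mid[1],y+dy],[mid[0]+.02,mid[1],y+dy],[mid[0],mid[1]+.02,y+dy],[mid[0],mid[1],y+dy+.15]],xatol=2e-4,fatol=.3))
    print(r.x,np.degrees(r.x[2]),r.fun)
    if best is None or r.fun<best.fun:best=r
out=[]
for n,(x0,y0) in(("scene",(165,175)),("side",(275,140))):
    im=cv2.resize(ims[n][0].astype(np.uint8),None,fx=2,fy=2,interpolation=cv2.INTER_CUBIC)
    S=sil(n,best.x);cs,_=cv2.findContours(S,0,1);cv2.drawContours(im,cs,-1,(0,0,255),1)
    out.append(cv2.resize(im[y0*2:y0*2+140,x0*2:x0*2+160],None,fx=2.5,fy=2.5))
cv2.imwrite("pics/fit.png",np.hstack(out))
```

```text
rings [[0.573  0.1792 0.151 ]
 [0.5423 0.3053 0.151 ]] [[0.5412 0.3068 0.151 ]
 [0.5762 0.1774 0.151 ]]
feet [[0.5861 0.1304 0.003 ]
 [0.5295 0.3536 0.003 ]] [[0.5313 0.3528 0.003 ]
 [0.5888 0.1289 0.003 ]]
scene 569
side 642
[[ 0.4935 -0.2377  0.062 ]
 [ 0.5351 -0.1344  0.062 ]
 [ 0.6073 -0.218   0.043 ]]
[ 0.5092 -0.1848 -0.3355] -19.220511535746805 135.25
[ 0.5097 -0.1853 -0.3279] -18.788963865469455 135.25
[ 0.5086 -0.1856 -0.3245] -18.59077088742458 136.25[ WARN:0@1.691] global loadsave.cpp:1063 imwrite_ Unsupported depth image for selected encoder is fallbacked to CV_8U.
```

View pics/fit.png

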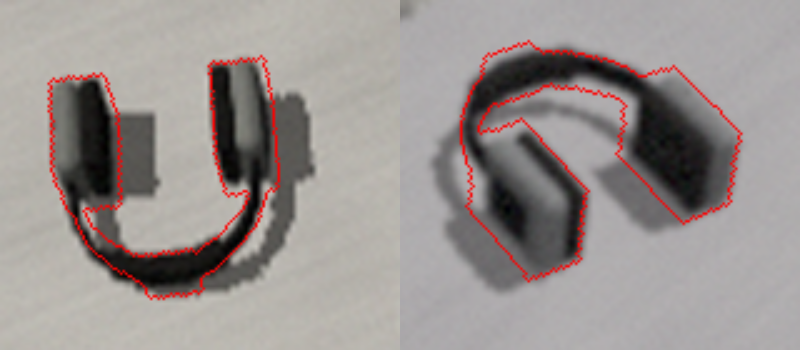

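The fit is good: muffs origin (0.509, -0.185), yaw -19°. The rail is at (0.5585, 0.242), with its bar direction at about 104° and yaw about 14°.

The tool can only turn about vertical, so gravity has to do the tipping:
1. Pinch one cup across x, so the muffs swing until y is up.
2. Set them down on the other cup's flat side.
3. Pinch the crown across z, so they swing until x is up.

Next I move over the +y cup, with the closing line along the muffs' x.

```bash
python3 -m inch '[[[-0.03,-0.02,0,5,0.0854],[-0.065,-0.045,0,11,0.0854],[-0.1,-0.07,0,17,0.0854],[-0.137,-0.099,0,19,0.0854],[-0.137,-0.099,0,19,0.0854],[-0.137,-0.099,0,19,0.0854]]]'
python3 - <<'E'
from h import *
np.set_printoptions(precision=4,suppress=True)
P=np.array([(180,337),(364,261),(408,343),(406,397),(453,371),(575,237),(405,230)])*.64
print(onz("scene",P,.0))
s=monitor.get_state();c=imaging.calibration("wrist");im=imaging.read_camera("wrist")
O=np.array([.509,-.185]);a=np.radians(-19)
R=np.array([[np.cos(a),-np.sin(a)],[np.sin(a),np.cos(a)]])
big=cv2.resize(im,(800,600),interpolation=cv2.INTER_CUBIC)
def tr(x,y,z):
    p=O+R@[x/1e3,y/1e3];return [p[0],p[1],z]
for z,col in((.062,(0,0,255)),(0,(0,255,0))):
  for s_ in(1,-1):
    q=proj("wrist",[tr(-38,40*s_,z),tr(38,40*s_,z),tr(38,76*s_,z),tr(-38,76*s_,z)],c)
    cv2.polylines(big,[np.round((q+.5)*800/512).astype(int)],True,col,1)
cv2.imwrite("pics/wr.png",big);np.savez("wr.npz",**{k:np.array(v) for k,v in c.items()})
print(s["eef_pos"],s["tool_rot"],s["t"])
E
```

```text
t: 0.8
eef_pos: [0.5247, -0.1391, 0.2315]
tool_rot: [180.0, 0.0, 70.8]
ft_force: [0.6, 0.8, 0.1]
finger_gap: 0.0852
gripper_force: 0.0
[[ 0.4126 -0.4768  0.    ]
 [ 0.4066  0.0016  0.    ]
 [ 0.6635 -0.0018  0.    ]
 [ 0.7808 -0.0655  0.    ]
 [ 0.7721  0.0582  0.    ]
 [ 0.5808  0.5291  0.    ]
 [ 0.3641  0.1392  0.    ]]
[ 0.5247 -0.1391  0.2315] [179.9836   0.0223  70.7897] 0.8
```

View pics/wr.png

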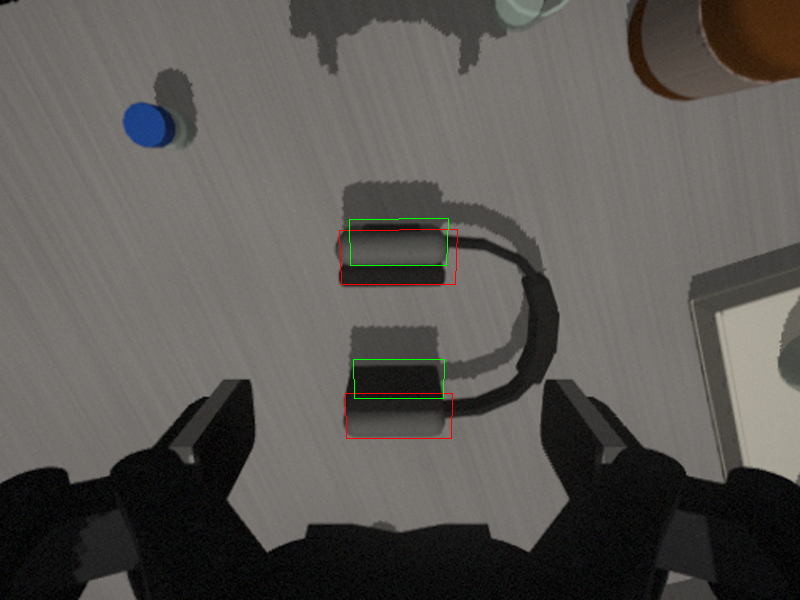

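The wrist view shows the +y cup at (392,258) and the -y cup at (395,402). The prediction (red) sits about 4 mm too far toward the crown, so I correct it. I'll descend part way and check that the fingers clear the cup.

```bash
python3 -m inch '[[[0,-0.0048,0.03,-1.3,0.0854],[0,-0.0048,0.07,-1.3,0.0854],[0,-0.0048,0.11,-1.3,0.0854],[0,-0.0048,0.145,-1.3,0.0854],[0,-0.0048,0.145,-1.3,0.0854],[0,-0.0048,0.145,-1.3,0.0854],[0,-0.0048,0.145,-1.3,0.0854]]]'
python3 - <<'E'
from h import *
s=monitor.get_state();im=imaging.read_camera("wrist")
T=s["eef_pos"];c=imaging.calibration("wrist");print(T,s["tool_rot"])
a=np.radians(s["tool_rot"][2]);ty=np.array([np.sin(a),-np.cos(a),0]);tx=np.array([np.cos(a),np.sin(a),0])
big=cv2.resize(im,(800,600),interpolation=cv2.INTER_CUBIC)
# lines: cup-end positions +-38 about tool axis at z .05, and finger positions +-42.7
for w,col in((.038,(0,0,255)),(.0427,(0,255,0))):
  for sg in(1,-1):
    for z in (.031,.058):
      X=[np.r_[T[:2],z]+ty*w*sg+tx*k for k in(-.011,.025)]
      q=np.round((proj("wrist",X,c)+.5)*800/512).astype(int);cv2.line(big,tuple(map(int,q[0])),tuple(map(int,q[1])),col,1)
cv2.imwrite("pics/wr2.png",big)
E
```

```text
t: 1.43
eef_pos: [0.5234, -0.1351, 0.0883]
tool_rot: [179.9, -0.0, 72.4]
ft_force: [0.7, 0.8, 1.1]
finger_gap: 0.0858
gripper_force: 0.0
[ 0.52337261 -0.13511911  0.0882863 ] [ 1.79857483e+02 -3.70571786e-03  7.23799203e+01]
```

View pics/wr2.png

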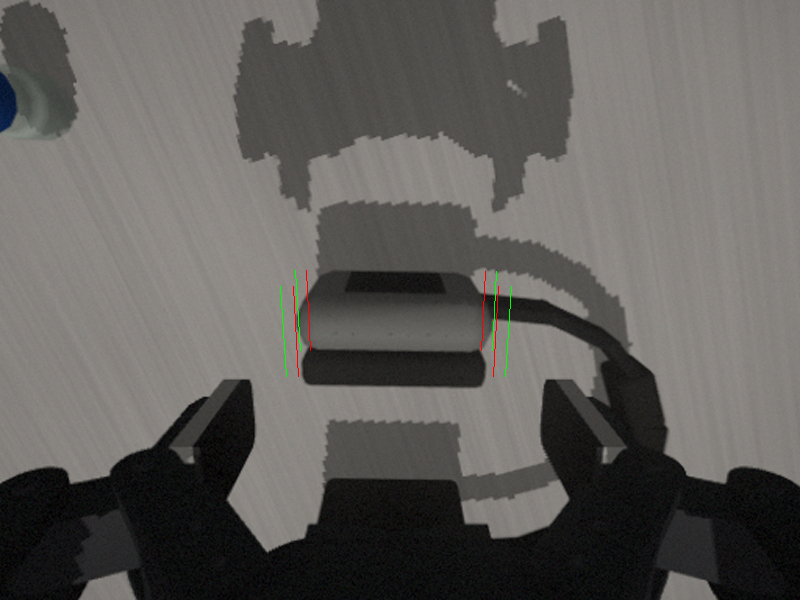

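The cup spans columns 298–494 against the predicted 295–496, so it is centred between the fingers. The tool sits about 4 mm too near the band (row 305), so I shift -4 mm along tool x, descend and close.

```bash
python3 -m inch '[[[-0.004,0,0.02,0,0.0854],[-0.004,0,0.045,0,0.0854],[-0.004,0,0.065,0,0.0854],[-0.004,0,0.08,0,0.0854],[-0.004,0,0.08,0,0.0854],[-0.004,0,0.08,0,0.0854]]]' 25; python3 -m inch '[[[0,0,0,0,0.07],[0,0,0,0,0.07],[0,0,0,0,0.07],[0,0,0,0,0.07],[0,0,0,0,0.07]]]' 25
```

```text
t: 1.98
eef_pos: [0.5216, -0.1397, 0.0081]
tool_rot: [179.9, 0.0, 72.3]
ft_force: [-0.3, -0.1, 0.4]
finger_gap: 0.0852
gripper_force: 0.2
t: 2.4
eef_pos: [0.5223, -0.14, 0.009]
tool_rot: [179.8, 0.0, 72.3]
ft_force: [-0.5, 0.9, 7.1]
finger_gap: 0.0755
gripper_force: 30.8
```

```bash
python3 -m inch '[[[0,0,-0.01,0,0.07],[0,0,-0.02,0,0.07],[0,0,-0.03,0,0.07],[0,0,-0.04,0,0.07],[0,0,-0.05,0,0.07],[0,0,-0.06,0,0.07],[0,0,-0.06,0,0.07],[0,0,-0.06,0,0.07]]]'
python3 - <<'E'
from h import *
s=monitor.get_state();print(s["ft_force"],s["wrist_torque"],s["finger_gap"])
a=imaging.read_camera("scene")[150:260,150:300];b=imaging.read_camera("side")[100:210,250:400]
cv2.imwrite("pics/l1.png",np.hstack([cv2.resize(i,(400,293),interpolation=cv2.INTER_CUBIC) for i in(a,b)]))
E
```

```text
t: 3.07
eef_pos: [0.5209, -0.1395, 0.0673]
tool_rot: [179.9, 0.0, 72.3]
ft_force: [0.1, 0.7, -3.3]
finger_gap: 0.0754
gripper_force: 31.2
[ 0.11716828  0.69583293 -3.26867329] [0.14519149 0.03343992 0.06700449] 0.07539138233222885
```

View pics/l1.png

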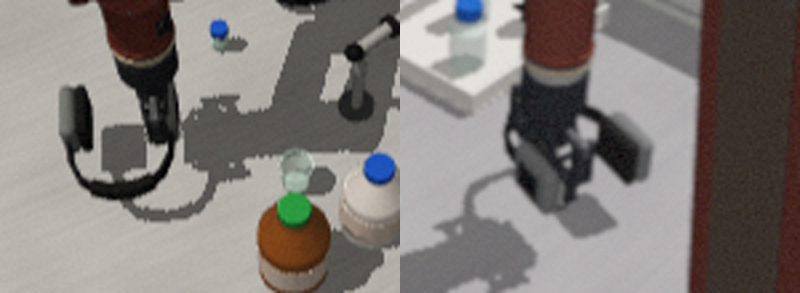

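The muffs are held flat, with no swing yet. I'll raise them with the lightest grip and a brisk motion so the weight turns them in the pads.

```bash
python3 -m inch '[[[0,0,0,0,0.07],[0,0,-0.035,0,0.07],[0,0,-0.075,0,0.07],[0,0,-0.08,0,0.07],[0,0,-0.08,0,0.07],[0,0,-0.08,0,0.07]]]' 20
python3 - <<'E'
from h import *
s=monitor.get_state();print(s["ft_force"],s["wrist_torque"],s["finger_gap"],s["eef_pos"])
a=imaging.read_camera("scene")[130:260,130:300];b=imaging.read_camera("side")[80:210,240:410]
cv2.imwrite("pics/l2.png",np.hstack([cv2.resize(i,(400,306),interpolation=cv2.INTER_CUBIC) for i in(a,b)]))
E
```

```text
t: 3.67
eef_pos: [0.5199, -0.1391, 0.1456]
tool_rot: [-180.0, -0.0, 72.3]
ft_force: [0.4, -0.0, -4.7]
finger_gap: 0.0756
gripper_force: 31.3
[ 0.41928798 -0.04491002 -4.72853033] [0.15484797 0.00892987 0.04632503] 0.07558949098285238 [ 0.51989636 -0.13907912  0.14555464]
```

View pics/l2.png

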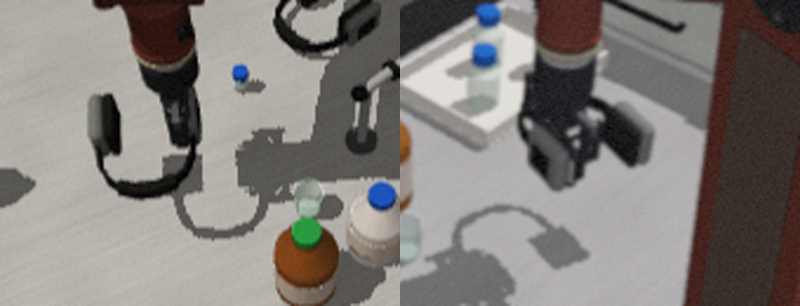

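Still no swing: the pad force stays at 31 N. I'll ease it by commanding an opening close to the contact width. The muffs should turn in the pads well before they slip out.

```bash
python3 -m inch '[[[0,0,0.01,0,0.074],[0,0,0.02,0,0.074],[0,0,0.025,0,0.074],[0,0,0.025,0,0.074]]]' 20;  python3 -m inch '[[[0,0,0,0,0.0748],[0,0,0,0,0.0748],[0,0,0,0,0.0748]]]' 20; python3 -m inch '[[[0,0,0,0,0.0753],[0,0,0,0,0.0753],[0,0,0,0,0.0753]]]' 20
```

```text
t: 4.1
eef_pos: [0.5181, -0.1384, 0.1179]
tool_rot: [-179.7, -0.0, 72.3]
ft_force: [0.1, 0.9, -2.8]
finger_gap: 0.0753
gripper_force: 31.3
t: 4.35
eef_pos: [0.5206, -0.1394, 0.1217]
tool_rot: [180.0, 0.0, 72.3]
ft_force: [-0.2, 0.1, -3.0]
finger_gap: 0.0756
gripper_force: 31.3
t: 4.6
eef_pos: [0.5205, -0.1393, 0.1217]
tool_rot: [180.0, 0.0, 72.3]
ft_force: [0.1, -0.1, -3.8]
finger_gap: 0.0752
gripper_force: 31.3
```

```bash
python3 -m inch '[[[0,0,0,0,0.0756],[0,0,0,0,0.0756]]]' 20; python3 -m inch '[[[0,0,0,0,0.0758],[0,0,0,0,0.0758]]]' 20
```

```text
t: 4.77
eef_pos: [0.5203, -0.1393, 0.1214]
tool_rot: [180.0, 0.0, 72.3]
ft_force: [-0.8, 0.6, -3.0]
finger_gap: 0.0755
gripper_force: 23.8
t: 4.93
eef_pos: [0.5203, -0.1393, 0.1213]
tool_rot: [180.0, 0.0, 72.3]
ft_force: [-0.1, 0.5, -3.4]
finger_gap: 0.0759
gripper_force: 12.8
```

The force now follows the opening (24 N, then 13 N), so I keep easing it.

```bash
python3 -m inch '[[[0,0,0,0,0.07585],[0,0,0,0,0.07585],[0,0,0,0,0.07585]]]' 20
python3 - <<'E'
from h import *
s=monitor.get_state();print(s["wrist_torque"])
E
python3 -m inch '[[[0,0,0,0,0.0759],[0,0,0,0,0.0759],[0,0,0,0,0.0759]]]' 20;python3 - <<'E'
from h import *
s=monitor.get_state();print(s["wrist_torque"])
a=imaging.read_camera("scene")[130:260,130:300];b=imaging.read_camera("side")[80:210,240:410]
cv2.imwrite("pics/l3.png",np.hstack([cv2.resize(i,(400,306),interpolation=cv2.INTER_CUBIC) for i in(a,b)]))
E
```

```text
t: 5.18
eef_pos: [0.5202, -0.1392, 0.1212]
tool_rot: [-180.0, -0.0, 72.3]
ft_force: [0.9, -0.3, -3.5]
finger_gap: 0.0758
gripper_force: 6.5
[ 0.10937505 -0.01060638 -0.01282152]
t: 5.43
eef_pos: [0.5202, -0.1392, 0.1213]
tool_rot: [-180.0, 0.0, 72.3]
ft_force: [-0.2, 0.8, -3.6]
finger_gap: 0.0758
gripper_force: 4.5
[0.01259403 0.03104916 0.05279841]
```

The wrist torque fell from 0.15 to 0.01 N m, so the muffs have swung to hang. I firm up slightly and lower until the lower cup's side touches the bench.

```bash
python3 -m inch '[[[0,0,0.003,0,0.0757],[0,0,0.006,0,0.0757],[0,0,0.009,0,0.0757],[0,0,0.012,0,0.0757],[0,0,0.012,0,0.0757]]]' 20
python3 - <<'E'
from h import *
from scipy.optimize import minimize
s=monitor.get_state();print(s["wrist_torque"],s["ft_force"])
# dark-pixel extents of the muffs: lowest cup; save only
for n in("scene","side"):
    cv2.imwrite(f"pics/raw_{n}.png",imaging.read_camera(n))
E
```

```text
t: 5.95
eef_pos: [0.5196, -0.139, 0.1082]
tool_rot: [-179.9, -0.0, 72.3]
ft_force: [-0.9, -0.0, -3.9]
finger_gap: 0.0758
gripper_force: 7.7
[-0.00640322  0.03072943  0.00066174] [-0.93336094 -0.03474443 -3.88920338]
```

```bash
for i in 1; do python3 -m inch '[[[0,0,0.002,0,0.0757],[0,0,0.004,0,0.0757],[0,0,0.004,0,0.0757]]]'; python3 -m inch '[[[0,0,0.002,0,0.0757],[0,0,0.004,0,0.0757],[0,0,0.004,0,0.0757]]]'; done | grep -E "eef|ft_|gripper"
python3 - <<'E'
from h import *
print(monitor.get_state()["wrist_torque"])
a=imaging.read_camera("scene")[150:260,160:300];b=imaging.read_camera("side")[100:210,250:390]
cv2.imwrite("pics/l4.png",np.hstack([cv2.resize(i,(400,314),interpolation=cv2.INTER_CUBIC) for i in(a,b)]))
E
```

```text
eef_pos: [0.5212, -0.1395, 0.1068]
ft_force: [-2.8, 1.7, 4.9]
gripper_force: 7.9
eef_pos: [0.5221, -0.1398, 0.1037]
ft_force: [-1.5, 1.9, 6.8]
gripper_force: 5.4
[ 0.28292802  0.22890857 -0.00459949]
```

View pics/l4.png

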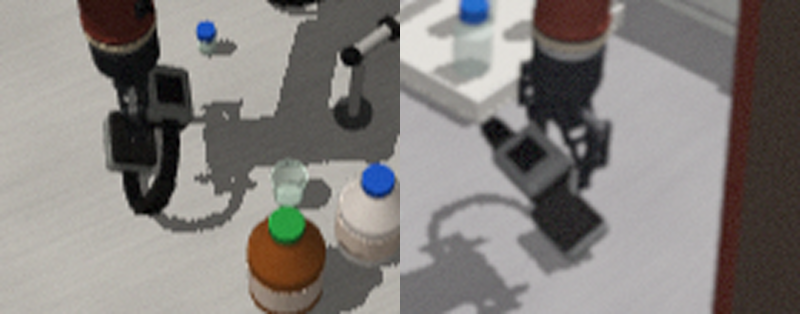

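The picture shows a cup at scene (130,140) and the other at (170,95). In the side view they are at (530,160) and (570,215). I'll check these against the swing angle.

Run:
```python
from h import *
np.set_printoptions(precision=0,suppress=True)
a=np.radians(-17.7);ex=np.array([np.cos(a),np.sin(a),0]);ey=np.array([-np.sin(a),np.cos(a),0]);ez=np.array([0,0,1.])
piv=np.array([.522,-.140,.131])
for ph in range(0,181,15):
    t=np.radians(ph); Y=np.cos(t)*ey+np.sin(t)*ez; Z=np.cross(ex,Y)
    O=piv-.051*Y
    X=[O+.058*Y,O-.058*Y,O+.112*ex]
    p=proj("scene",X);q=proj("side",X)
    p=(p-[160,150])*400/140;q=(q-[250,100])*400/140+[400,0]
    print(ph,p.ravel(),q.ravel(), round((O-.076*Y)[2]*1000))
```

```text
0 [141. 100.  44. 112.  98. 189.] [553. 157. 642. 124. 541.  86.] 131
15 [140.  99.  51. 124. 101. 194.] [553. 156. 636. 146. 540.  96.] 98
30 [139.  99.  64. 133. 107. 198.] [554. 154. 626. 167. 535. 106.] 68
45 [138.  98.  81. 141. 115. 201.] [555. 153. 611. 187. 529. 116.] 41
60 [137.  98. 101. 145. 125. 203.] [556. 152. 593. 205. 520. 124.] 21
75 [136.  98. 122. 147. 136. 203.] [557. 151. 573. 220. 511. 131.] 8
90 [134.  98. 144. 145. 147. 202.] [559. 150. 552. 231. 501. 135.] 4
105 [133.  98. 166. 141. 158. 200.] [560. 150. 531. 237. 491. 138.] 8
120 [131.  98. 186. 134. 168. 197.] [561. 150. 511. 237. 482. 137.] 21
135 [130.  99. 202. 125. 176. 193.] [563. 150. 494. 232. 474. 135.] 41
150 [129. 100. 215. 114. 182. 188.] [563. 151. 481. 222. 469. 129.] 68
165 [129. 101. 223. 102. 186. 182.] [564. 152. 473. 207. 465. 122.] 98
180 [129. 102. 225.  89. 187. 177.] [564. 153. 470. 187. 464. 113.] 131
```

Run:
```python
from h import *
np.set_printoptions(precision=4,suppress=True)
def tri(p,q):
    p=np.array(p)*140/400+[160,150];q=(np.array(q)-[400,0])*140/400+[250,100]
    o1,d1=ray("scene",[p]);o2,d2=ray("side",[q]);d1=d1[0];d2=d2[0]
    A=np.c_[d1,-d2];k=np.linalg.lstsq(A,o2-o1,rcond=None)[0]
    a=o1+k[0]*d1;b=o2+k[1]*d2;return (a+b)/2,np.linalg.norm(a-b)
print(tri((170,95),(528,158)));print(tri((132,140),(570,218)));print(tri((150,207),(490,128)))
print(monitor.get_state()["eef_pos"])
# enlarged high-detail crop kept for one view
a=imaging.read_camera("scene")[165:235,180:240];b=imaging.read_camera("side")[125:200,270:335]
cv2.imwrite("pics/l5.png",np.hstack([cv2.resize(i,(400,480),interpolation=cv2.INTER_CUBIC) for i in(a,b)]))
```

```text
(array([ 0.5367, -0.1022,  0.1403]), np.float64(0.005558783264474675))
(array([ 0.5131, -0.1552,  0.0353]), np.float64(0.006392000017086284))
(array([ 0.6408, -0.172 ,  0.0863]), np.float64(0.005367090360468742))
[ 0.522  -0.1397  0.1037]
```

Triangulation: the upper cup is at (0.537, -0.102, 0.140) and the lower at (0.513, -0.155, 0.035). The muffs are therefore tilted at about 61° with the lower edge on the bench, and the pads hold the upper cup's corner. I swing the top over toward -(muffs y), along an arc about that bench edge.

```bash
python3 -m inch '[[[-0.005,0,-0.002,0,0.0757],[-0.01,0,-0.002,0,0.0757],[-0.015,0,-0.001,0,0.0757],[-0.02,0,0,0,0.0757],[-0.025,0,0.001,0,0.0757],[-0.03,0,0.002,0,0.0757],[-0.03,0,0.002,0,0.0757]]]'
python3 - <<'E'
from h import *
print(monitor.get_state()["wrist_torque"])
a=imaging.read_camera("scene")[165:235,180:240];b=imaging.read_camera("side")[125:200,270:335]
cv2.imwrite("pics/l6.png",np.hstack([cv2.resize(i,(400,480),interpolation=cv2.INTER_CUBIC) for i in(a,b)]))
E
```

```text
t: 7.33
eef_pos: [0.5111, -0.1693, 0.0999]
tool_rot: [179.9, 0.0, 72.2]
ft_force: [-1.2, -0.8, 3.2]
finger_gap: 0.076
gripper_force: 1.6
[0.08081813 0.16841952 0.01464969]
```

View pics/l6.png

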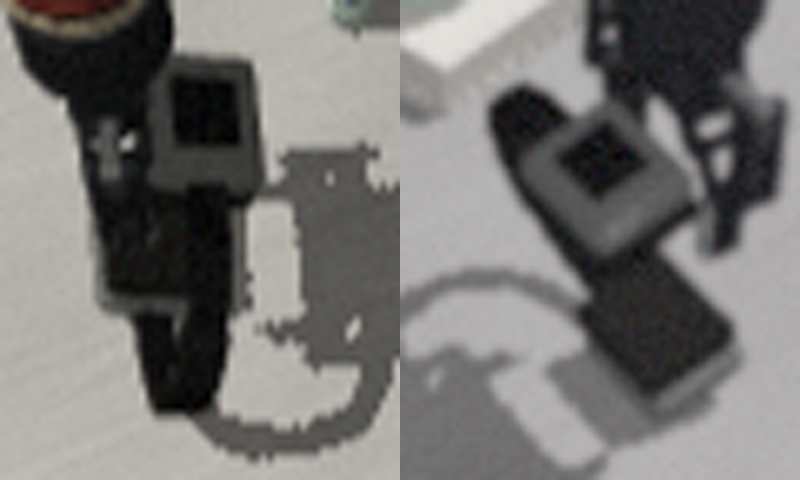

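Upper cup outer face: scene crop (205,120), side crop (610,170). Lower cup inner face: side (655,330), scene about (165,245). That was the last picture I may view, so from here I measure by code. First I triangulate these and fit the pose to the side image.

```bash
cat > fit.py <<'E'
from h import *
from scipy.optimize import minimize
from scipy.spatial.transform import Rotation as Rt
def parts():
    B=[]
    def box(x0,x1,y0,y1,z): B.append(np.array([(x,y,s) for x in(x0,x1) for y in(y0,y1) for s in(-z,z)])/1e3)
    for s in(1,-1):
        r=5
        P=[(x,s*y,z) for x,y,z in [(a,b,c) for a in(-38,38) for b in(40+r,76-r) for c in(-31+r,31-r)]]
        P+=[(x,s*y,z) for x in(-38+r,38-r) for y in(40,76) for z in(-31+r,31-r)]+[(x,s*y,z) for x in(-38+r,38-r) for y in(40+r,76-r) for z in(-31,31)]
        B.append(np.array(P)/1e3)
    pts=[(30,67),(55,65),(78,54),(96,36),(108,16)]
    for s in(1,-1):
        for (x0,y0),(x1,y1) in zip(pts,pts[1:]):
            n=np.array([y0-y1,x1-x0])/np.hypot(x1-x0,y1-y0)*3
            B.append(np.array([(x+k*n[0],s*(y+k*n[1]),z) for x,y in((x0,y0),(x1,y1)) for k in(-1,1) for z in(-10,10)])/1e3)
    box(104,120,-16,16,12);return B
PARTS=parts();CAL={n:imaging.calibration(n) for n in("scene","side")};K=4
def sil(n,R,O):
    m=np.zeros((384*K,512*K),np.uint8)
    for p in PARTS:
        q=proj(n,p@R.T+O,CAL[n]);cv2.fillConvexPoly(m,np.round(cv2.convexHull(np.float32((q+.5)*K-.5))).astype(np.int32),1)
    return cv2.resize(m.astype(np.float32),(512,384),interpolation=cv2.INTER_AREA)
def gripmask(n,tcp):  # image region possibly covered by gripper: ignored
    return None
def fit(R0,O0,free,bright=130,dark=60,scale=(.015,.15),ims=None):
    """free: function params->(R,O); cost: bench-bright inside sil + dark pixels near but outside, dark weight small near gripper"""
    ims=ims or {n:imaging.read_camera(n) for n in CAL}
    def cost(p):
        R,O=free(p);t=0
        for n,im in ims.items():
            S=sil(n,R,O);g=im.max(2);t+=((g>bright)*S).sum()+WD*((g<dark)*MASK[n]*(1-S)).sum()
        return t
    return cost
E
python3 - <<'E'
from fit import *
np.set_printoptions(precision=4,suppress=True)
def tri(p,q):
    o1,d1=ray("scene",[p]);o2,d2=ray("side",[q]);d1=d1[0];d2=d2[0]
    k=np.linalg.lstsq(np.c_[d1,-d2],o2-o1,rcond=None)[0];a=o1+k[0]*d1;b=o2+k[1]*d2;return (a+b)/2,np.linalg.norm(a-b)
S=lambda x,y:(180+x/6.667-.4,165+y/6.857-.4);D=lambda x,y:(270+(x-400)/6.154-.4,125+y/6.4-.4)
print(tri(S(207,115),D(605,165)),tri(S(160,240),D(660,325)),tri(S(190,370),D(520,115)))
im={n:imaging.read_camera(n) for n in CAL}
for n,b in(("scene",(165,235,180,240)),("side",(125,200,270,335))):
    g=im[n][b[0]:b[1],b[2]:b[3]].max(2);print(n,np.percentile(g,[5,25,50,75,95]))
s=monitor.get_state();print(s["eef_pos"],s["ft_force"],s["gripper_force"])
E
```

```text
(array([ 0.5247, -0.1271,  0.1517]), np.float64(0.002578033331852568)) (array([ 0.5108, -0.1646,  0.0346]), np.float64(0.006262830032131988)) (array([ 0.6234, -0.1834,  0.097 ]), np.float64(0.0021472205741288465))
scene [ 15.  59. 144. 182. 186.]
side [ 33.  68. 127. 177. 181.]
[ 0.5111 -0.1679  0.0994] [-2.0608  0.4271  3.7846] 1.4269827492535114
```

The tilt is now about 71°, past its balance point of about 68°. I continue the arc.

```bash
python3 -m inch '[[[-0.005,0,0.001,0,0.0756],[-0.01,0,0.002,0,0.0756],[-0.015,0,0.003,0,0.0756],[-0.02,0,0.005,0,0.0756],[-0.025,0,0.007,0,0.0756],[-0.03,0,0.009,0,0.0756],[-0.034,0,0.011,0,0.0756],[-0.034,0,0.011,0,0.0756]]]'
cat > pose.py <<'E'
from fit import *
import sys,json
np.set_printoptions(precision=4,suppress=True)
def run(R0,O0,rot_scale=.25,pos=.015,boxes=None,lab=""):
    ims={n:imaging.read_camera(n) for n in CAL}
    s=monitor.get_state();T=s["eef_pos"]
    W={}
    for n in CAL:
        # ignore dark pixels where the gripper may be: hull of an upright prism above the tool
        m=np.zeros((384,512),np.uint8)
        a=np.radians(s["tool_rot"][2]);tx=np.array([np.cos(a),np.sin(a),0]);ty=np.array([np.sin(a),-np.cos(a),0])
        X=[T+tx*i*w+ty*j*l+[0,0,h] for i in(1,-1) for j in(1,-1) for w,l,h in((.015,.06,0),(.05,.075,.07),(.06,.075,.45))]
        cv2.fillConvexPoly(m,np.round(cv2.convexHull(np.float32(proj(n,X,CAL[n])))).astype(np.int32),1)
        q=proj(n,np.array([O0+R0@[.04,0,0]]),CAL[n])[0];z=np.zeros((384,512),np.uint8)
        cv2.circle(z,(int(q[0]),int(q[1])),55,1,-1);W[n]=(z==1)&(m==0)
    def un(p): return R0@Rt.from_rotvec(p[:3]).as_matrix(),O0+p[3:]
    def cost(p):
        R,O=un(p);t=0
        for n,im in ims.items():
            S=sil(n,R,O);g=im.max(2);t+=((g>145)*S).sum()+((g<50)*W[n]*(1-S)).sum()
        return t
    best=None
    sm=np.vstack([np.zeros(6),np.diag([rot_scale]*3+[pos]*3)])
    for k in range(3):
        r=minimize(cost,sm[0],method="Nelder-Mead",options=dict(initial_simplex=sm,maxfev=500,xatol=3e-4,fatol=.2))
        if best is None or r.fun<best.fun:best=r
        sg=(-1)**(k+1);sm=best.x+np.vstack([np.zeros(6),sg*np.diag([rot_scale/2]*3+[pos/2]*3)])
    R,O=un(best.x);print(lab,"cost",best.fun,"O",O,"\nx",R[:,0],"y",R[:,1],"z",R[:,2]);return R,O,best.fun
E
python3 - <<'E'
from pose import *
a=np.radians(-17.7);ex=np.array([np.cos(a),np.sin(a),0]);ey=np.array([-np.sin(a),np.cos(a),0]);ez=np.array([0,0,1.])
for ph in(75,90):
    t=np.radians(ph);Y=np.cos(t)*ey+np.sin(t)*ez
    R,O,c=run(np.c_[ex,Y,np.cross(ex,Y)],np.array([.512,-.165,.078]))
    np.savez(f"p{ph}.npz",R=R,O=O,c=c)
s=monitor.get_state();print(s["ft_force"],s["wrist_torque"])
E
```

```text
t: 8.2
eef_pos: [0.5001, -0.2008, 0.0874]
tool_rot: [-179.9, 0.0, 72.3]
ft_force: [0.2, -0.2, 0.1]
finger_gap: 0.0755
gripper_force: 0.0
 cost 41.25 O [ 0.5113 -0.1639  0.0789] 
x [ 0.9582 -0.2862  0.0008] y [0.035  0.12   0.9922] z [-0.2841 -0.9506  0.125 ]
 cost 37.0 O [ 0.511  -0.1633  0.0796] 
x [ 0.9579 -0.2872 -0.0001] y [0.0384 0.1277 0.9911] z [-0.2846 -0.9493  0.1333]
[-0.4     0.2863  0.0695] [ 0.0278 -0.0104  0.0193]
```

The muffs now stand nearly y-up, tilted 7.5°, probably just resting against the finger edges. I back the fingers off slowly along -ey so they settle flat, then measure again.

```bash
python3 -m inch '[[[-0.003,0,0,0,0.0756],[-0.006,0,0,0,0.0756],[-0.009,0,0,0,0.0756],[-0.012,0,0,0,0.0756],[-0.016,0,0,0,0.0756],[-0.02,0,0,0,0.0756],[-0.025,0,0,0,0.0756],[-0.03,0,0,0,0.0756]]]'
python3 - <<'E'
from pose import *
d=np.load("p90.npz");R,O,c=run(d["R"],d["O"]);np.savez("pA.npz",R=R,O=O)
R,O,c=run(d["R"]@Rt.from_euler("x",8,degrees=True).as_matrix(),d["O"]-[0,0,.003]);np.savez("pB.npz",R=R,O=O)
E
```

```text
t: 9.07
eef_pos: [0.4915, -0.2292, 0.0883]
tool_rot: [-180.0, -0.0, 72.3]
ft_force: [-0.2, -0.2, 0.5]
finger_gap: 0.076
gripper_force: 0.0
 cost 47.3125 O [ 0.5079 -0.1728  0.0761] 
x [ 0.9506 -0.3104  0.0019] y [-0.0114 -0.0288  0.9995] z [-0.3102 -0.9502 -0.0309]
 cost 47.6875 O [ 0.5087 -0.1727  0.0757] 
x [ 0.9487 -0.316   0.0037] y [-0.0149 -0.0331  0.9993] z [-0.3157 -0.9482 -0.0361]
```

They stand flat on the lower cup: y up, origin height 76 mm, origin (0.508, -0.173), yaw -18.2°. Now I rise, open, turn 90° and go over the crown at (0.616, -0.208).

```bash
python3 -m inch '[[[-0.01,0,-0.02,0,0.0756],[-0.01,0,-0.06,0,0.06],[-0.01,0,-0.1,0,0.06],[-0.01,0,-0.14,0,0.06],[0,0.01,-0.16,7,0.06],[0.015,0.035,-0.16,14,0.06],[0.03,0.065,-0.16,21,0.06],[0.045,0.095,-0.16,28,0.06]]]'  40; python3 -m inch '[[[0.01,0.01,0,7,0.06],[0.01,0.015,0,14,0.06],[0.01,0.015,0,21,0.06],[0.01,0.015,0,28,0.06],[0.01,0.015,0,35,0.06],[0.01,0.015,0,42,0.06],[0.01,0.015,0,49,0.06],[0.01,0.015,0,56,0.06]]]'; python3 -m inch '[[[0,0,0,6.5,0.06],[0,0,0,6.5,0.06],[0,0,0,6.5,0.06]]]'
```

```text
t: 9.93
eef_pos: [0.5973, -0.2145, 0.2497]
tool_rot: [179.9, -0.0, 43.9]
ft_force: [0.0, -0.9, -0.8]
finger_gap: 0.0601
gripper_force: 0.0
t: 10.6
eef_pos: [0.6135, -0.2182, 0.248]
tool_rot: [-180.0, 0.0, -12.0]
ft_force: [0.1, -0.2, -1.0]
finger_gap: 0.06
gripper_force: 0.0
t: 10.85
eef_pos: [0.6135, -0.2183, 0.2481]
tool_rot: [-180.0, 0.0, -18.0]
ft_force: [-0.2, 0.1, -0.6]
finger_gap: 0.06
gripper_force: 0.0
```

Run:
```python
from pose import *
d=np.load("pA.npz");R,O,c=run(d["R"],d["O"],.1,.008);np.savez("pC.npz",R=R,O=O)
s=monitor.get_state();T=s["eef_pos"];print(T,s["tool_rot"],s["q"])
C=O+R@[.113,0,0];a=np.radians(s["tool_rot"][2]);D=C-T
print("crown",C,"tool shift",D@[np.cos(a),np.sin(a),0],D@[np.sin(a),-np.cos(a),0],-D[2])
```

```text
cost 59.4375 O [ 0.5078 -0.1727  0.0756] 
x [ 0.9483 -0.3175  0.0006] y [-0.009  -0.0252  0.9996] z [-0.3174 -0.9479 -0.0268]
[ 0.6135 -0.2184  0.2482] [-179.9968    0.0108  -18.0092] [-26.5289  15.6113  82.0986   0.0015  82.3012  81.4802]
crown [ 0.6149 -0.2085  0.0757] tool shift -0.0016684350975282969 -0.009829742969746848 0.17253657762131186
```

```bash
python3 -m inch '[[[0,-0.0098,0.03,0,0.06],[0,-0.0098,0.07,0,0.06],[0,-0.0098,0.11,0,0.06],[0,-0.0098,0.145,0,0.06],[0,-0.0098,0.17,0,0.06],[0,-0.0098,0.184,0,0.06],[0,-0.0098,0.184,0,0.06],[0,-0.0098,0.184,0,0.06]]]'; python3 -m inch '[[[0,0,0,0,0.04],[0,0,0,0,0.03],[0,0,0,0,0.022],[0,0,0,0,0.02],[0,0,0,0,0.02],[0,0,0,0,0.02]]]' 20
```

```text
t: 11.62
eef_pos: [0.6166, -0.2093, 0.0645]
tool_rot: [-180.0, 0.0, -18.1]
ft_force: [0.9, -0.3, 0.1]
finger_gap: 0.0598
gripper_force: 0.0
t: 12.12
eef_pos: [0.6183, -0.2101, 0.0666]
tool_rot: [180.0, -0.3, -18.2]
ft_force: [2.9, -0.7, 6.0]
finger_gap: 0.0236
gripper_force: 24.9
```

The crown is gripped (23.6 mm). I lift with a firm grip, then ease it as before.

```bash
python3 -m inch '[[[0,0,-0.01,0,0.02],[0,0,-0.025,0,0.02],[0,0,-0.04,0,0.02],[0,0,-0.055,0,0.02],[0,0,-0.07,0,0.02],[0,0,-0.085,0,0.02],[0,0,-0.1,0,0.02],[0,0,-0.1,0,0.02]]]' 20;  python3 - <<'E'
from pose import *
s=monitor.get_state();print(s["wrist_torque"],s["ft_force"])
d=np.load("pC.npz");R,O,c=run(d["R"],d["O"]+[0,0,.1],.3,.01)
E
python3 -m inch '[[[0,0,0,0,0.0234],[0,0,0,0,0.0234],[0,0,0,0,0.0234]]]' 20
```

```text
t: 12.78
eef_pos: [0.6179, -0.2098, 0.1678]
tool_rot: [180.0, -0.3, -18.2]
ft_force: [0.5, -0.2, -2.2]
finger_gap: 0.0238
gripper_force: 19.8
[-0.1059 -0.2877 -0.0072] [ 0.521  -0.2024 -2.1978]
 cost 408.6875 O [ 0.5612 -0.1791  0.1591] 
x [ 0.7406 -0.3657 -0.5638] y [ 0.5046 -0.2514  0.8259] z [-0.4437 -0.8962 -0.0016]
t: 13.13
eef_pos: [0.6157, -0.2088, 0.1626]
tool_rot: [-180.0, 0.2, -18.2]
ft_force: [0.1, -0.5, -3.9]
finger_gap: 0.0233
gripper_force: 19.8
```

```bash
st(){ python3 -c 'from workcell import monitor as m;s=m.get_state();print(s["wrist_torque"].round(3),s["gripper_force"].round(1))'; }
python3 -m inch '[[[0,0,0,0,0.0236],[0,0,0,0,0.0236]]]' 20|grep gripper; st; python3 -m inch '[[[0,0,0,0,0.0237],[0,0,0,0,0.0237]]]' 20|grep gripper; st
```

```text
gripper_force: 16.2
gripper_force: 11.9Traceback (most recent call last):
  File "<string>", line 1, in <module>
    from workcell import monitor as m;s=m.get_state();print(s["wrist_torque"].round(3),s["gripper_force"].round(1))
                                                                                       ^^^^^^^^^^^^^^^^^^^^^^^^
AttributeError: 'float' object has no attribute 'round'
Traceback (most recent call last):
AttributeError: 'float' object has no attribute 'round'
```

```bash
cat > st.sh <<'E'
python3 -c 'from workcell import monitor as m;s=m.get_state();print(s["wrist_torque"].round(3),s["ft_force"].round(1),s["gripper_force"])'
E
sh st.sh; python3 -m inch '[[[0,0,0,0,0.02375],[0,0,0,0,0.02375]]]' 20 >/dev/null; sh st.sh
```

```text
[-0.043 -0.115 -0.026] [-0.2 -1.  -2.7] 11.857185636490613
[-0.08  -0.131  0.055] [ 0.2  0.1 -4.1] 9.295658804476261
```

It is turning: the torque has gone from 0.31 to 0.14 N m. I ease a little more.

```bash
python3 -m inch '[[[0,0,0,0,0.0238],[0,0,0,0,0.0238],[0,0,0,0,0.0238]]]' 20 |grep -E "gap|gripper"; sh st.sh; python3 -m inch '[[[0,0,0,0,0.02383],[0,0,0,0,0.02383],[0,0,0,0,0.02383]]]' 20|grep -E "gap|gripper"; sh st.sh
```

```text
finger_gap: 0.0237
gripper_force: 7.1
[-0.006  0.058  0.037] [ 0.5  0.2 -3.4] 7.056602268421557
finger_gap: 0.0237
gripper_force: 5.9
[-0.021  0.028 -0.003] [ 0.3 -0.2 -3.1] 5.949416200019186
```

```bash
python3 -m inch '[[[0,0,0,0,0.023],[0,0,0,0,0.023],[0,0,0,0,0.023]]]' 20 >/dev/null
python3 - <<'E'
from pose import *
T=monitor.get_state()["eef_pos"];print(T)
a=np.radians(-18.2);ex=np.array([np.cos(a),np.sin(a),0]);z=np.array([0,0,1.])
for t in(0,-.25):
    X=Rt.from_rotvec(np.cross(z,ex)*t).apply(z);Y=Rt.from_rotvec(np.cross(z,ex)*t).apply(-ex)
    R,O,c=run(np.c_[X,Y,np.cross(X,Y)],np.array([T[0],T[1],T[2]+.022])-X*.113,.15,.012)
    np.savez("pD%d.npz"%(t!=0),R=R,O=O)
E
```

```text
[ 0.6165 -0.2092  0.1643]
 cost 68.5 O [ 0.6118 -0.2068  0.0607] 
x [ 0.1275 -0.0512  0.9905] y [-0.9437  0.301   0.1371] z [-0.3052 -0.9522 -0.0099]
 cost 126.125 O [ 0.6117 -0.2068  0.061 ] 
x [ 0.1279 -0.0558  0.9902] y [-0.9437  0.3001  0.1388] z [-0.3049 -0.9523 -0.0142]
```

The muffs hang x up, tilted 8° with the lowest corner 13 mm above the bench. I lower to contact, then ease the grip and roll them level about that corner onto both cups.

```bash
python3 -m inch '[[[0,0,0.004,0,0.023],[0,0,0.008,0,0.023],[0,0,0.011,0,0.023],[0,0,0.011,0,0.0237],[0,0,0.0125,0,0.0238],[0,0,0.0125,0,0.0238]]]' 20 |grep -E "ft|grip"; sh st.sh; python3 -m inch '[[[-0.003,0,0.001,0,0.0238],[-0.006,0,0.002,0,0.0238],[-0.009,0,0.003,0,0.0238],[-0.012,0,0.0045,0,0.0238],[-0.015,0,0.006,0,0.0238],[-0.018,0,0.008,0,0.0238],[-0.02,0,0.0095,0,0.0238],[-0.02,0,0.0095,0,0.0238]]]' 20
python3 - <<'E'
from pose import *
d=np.load("pD0.npz");T=monitor.get_state()["eef_pos"]
R,O,c=run(d["R"],d["O"]+[-.015,.005,-.02],.15,.01);np.savez("pE.npz",R=R,O=O)
E
sh st.sh
```

```text
ft_force: [-0.2, 0.3, -3.9]
gripper_force: 7.1
[-0.023 -0.036 -0.023] [-0.2  0.3 -3.9] 7.063225227466319
t: 15.75
eef_pos: [0.597, -0.2029, 0.1431]
tool_rot: [180.0, 0.0, -18.2]
ft_force: [-2.8, 1.6, 4.6]
finger_gap: 0.0237
gripper_force: 7.9
 cost 54.875 O [ 0.6002 -0.2014  0.0388] 
x [ 0.0205 -0.0383  0.9991] y [-0.955   0.295   0.0309] z [-0.2959 -0.9547 -0.0306]
[0.324 0.712 0.055] [-4.3  1.5  5. ] 8.048838625545613
```

It is nearly level (about 2°, origin 38.8 mm) with light contact. I nudge it and release gently.

```bash
python3 -m inch '[[[-0.002,0,0,0,0.0238],[-0.004,0,-0.0005,0,0.0238],[-0.004,0,-0.0015,0,0.0239],[-0.004,0,-0.0015,0,0.024],[-0.004,0,-0.0015,0,0.0245],[-0.004,0,-0.0015,0,0.026],[-0.004,0,-0.0015,0,0.03],[-0.004,0,-0.0015,0,0.036]]]' 20; python3 -m inch '[[[0,0,0,0,0.045],[0,0,-0.01,0,0.055],[0,0,-0.03,0,0.06],[0,0,-0.05,0,0.06],[0,0,-0.05,0,0.06],[0,0,-0.05,0,0.06]]]';python3 - <<'E'
from pose import *
d=np.load("pE.npz");R,O,c=run(d["R"],d["O"],.1,.008);np.savez("pF.npz",R=R,O=O)
C=O+R@[.112,0,0];s=monitor.get_state();T=s["eef_pos"];a=np.radians(s["tool_rot"][2]);D=C-T
print(T,s["tool_rot"],"crown112",C,"shift",D@[np.cos(a),np.sin(a),0],D@[np.sin(a),-np.cos(a),0],"z",s["t"])
E
```

```text
t: 16.52
eef_pos: [0.5939, -0.2019, 0.144]
tool_rot: [180.0, -0.0, -18.2]
ft_force: [0.6, -1.0, -0.2]
finger_gap: 0.036
gripper_force: 0.0
t: 17.02
eef_pos: [0.5949, -0.2024, 0.1963]
tool_rot: [180.0, -0.2, -18.2]
ft_force: [-0.0, -0.5, -0.0]
finger_gap: 0.0601
gripper_force: 0.0
 cost 78.6875 O [ 0.5971 -0.2006  0.0372] 
x [ 0.0095 -0.0349  0.9993] y [-0.9529  0.3026  0.0196] z [-0.3031 -0.9525 -0.0304]
[ 0.5935 -0.2016  0.1935] [-179.9957    0.0295  -18.2011] crown112 [ 0.5982 -0.2045  0.1491] shift 0.005362543810218762 0.0012350293136961232 z 17.1167
```

They stand upright and released (x up, origin 37–38 mm). Now I regrasp the top of the headband, slightly higher so the fingertips clear the bar, and lift.

```bash
python3 -m inch '[[[0.0035,-0.001,0.015,0,0.06],[0.0035,-0.001,0.035,0,0.06],[0.0035,-0.001,0.049,0,0.06],[0.0035,-0.001,0.049,0,0.06],[0.0035,-0.001,0.049,0,0.04],[0.0035,-0.001,0.049,0,0.025],[0.0035,-0.001,0.049,0,0.018],[0.0035,-0.001,0.049,0,0.018]]]' 60; python3 -m inch '[[[0,0,0,0,0.018],[0,0,0,0,0.018],[0,0,0,0,0.018],[0,0,-0.005,0,0.018],[0,0,-0.015,0,0.018],[0,0,-0.03,0,0.018],[0,0,-0.03,0,0.018],[0,0,-0.03,0,0.018]]]' 60; sh st.sh
```

```text
t: 17.78
eef_pos: [0.5982, -0.2024, 0.1461]
tool_rot: [180.0, -0.1, -18.2]
ft_force: [1.6, -1.5, -1.2]
finger_gap: 0.0223
gripper_force: 60.4
t: 18.45
eef_pos: [0.5978, -0.202, 0.1758]
tool_rot: [180.0, -0.1, -18.2]
ft_force: [0.3, -0.1, -4.2]
finger_gap: 0.0221
gripper_force: 60.1
[-0.047 -0.1    0.054] [ 0.3 -0.1 -4.2] 60.07280230522156
```

Held, weight about 4 N. Now I lift to 0.37 m and carry it across.

```bash
python3 -m inch '[[[0,0,-0.015,0,0.018],[0,0,-0.045,0,0.018],[0,0,-0.075,0,0.018],[0,0,-0.105,0,0.018],[0,0,-0.135,0,0.018],[0,0,-0.165,0,0.018],[0,0,-0.185,0,0.018],[0,0,-0.194,0,0.018]]]' 60; python3 -m inch '[[[-0.006,-0.013,0,0,0.018],[-0.017,-0.04,0,0,0.018],[-0.029,-0.068,0,0,0.018],[-0.041,-0.096,0,0,0.018],[-0.053,-0.124,0,0,0.018],[-0.065,-0.152,0,0,0.018],[-0.077,-0.18,0,0,0.018],[-0.088,-0.206,0,0,0.018]]]'; python3 -m inch '[[[-0.012,-0.028,0,0,0.018],[-0.024,-0.056,0,0,0.018],[-0.036,-0.084,0,0,0.018],[-0.048,-0.112,0,0,0.018],[-0.06,-0.14,0,0,0.018],[-0.072,-0.168,0,0,0.018],[-0.082,-0.192,0,0,0.018],[-0.087,-0.203,0,0,0.018]]]'; python3 -m inch '[[[0,0,0,-5,0.018],[0,0,0,-11,0.018],[0,0,0,-17,0.018],[0,0,0,-23,0.018],[0,0,0,-29,0.018],[0,0,0,-32.5,0.018],[0,0,0,-32.5,0.018],[0,0,0,-32.5,0.018]]]'; sh st.sh
```

```text
t: 19.12
eef_pos: [0.5981, -0.2021, 0.3721]
tool_rot: [180.0, -0.2, -18.2]
ft_force: [1.4, -0.7, -2.7]
finger_gap: 0.0221
gripper_force: 60.1
t: 19.78
eef_pos: [0.5766, 0.0237, 0.3659]
tool_rot: [180.0, 0.3, -18.2]
ft_force: [0.8, -0.5, -2.4]
finger_gap: 0.0227
gripper_force: 60.1
t: 20.45
eef_pos: [0.5568, 0.2449, 0.3657]
tool_rot: [179.9, 0.3, -18.0]
ft_force: [0.4, 0.6, -4.0]
finger_gap: 0.0224
gripper_force: 60.1
t: 21.12
eef_pos: [0.5583, 0.241, 0.367]
tool_rot: [180.0, 0.2, 14.2]
ft_force: [0.0, 0.3, -3.5]
finger_gap: 0.0222
gripper_force: 60.1
[-0.02  -0.041  0.013] [ 0.   0.3 -3.5] 60.05698084831238
```

Run:
```python
from pose import *
a=np.radians(14.2);ex=np.array([np.cos(a),np.sin(a),0]);z=np.array([0,0,1.])
R,O,c=run(np.c_[z,-ex,np.cross(z,-ex)],np.array([.557,.241,.258]),.1,.008)
print((O+R@[.104,0,0]))
```

```text
cost 693.125 O [0.5574 0.2397 0.2633] 
x [0.0263 0.0042 0.9996] y [-0.9623 -0.2708  0.0265] z [ 0.2708 -0.9626 -0.0031]
[0.5601 0.2402 0.3673]
```

Aligned over the bar. Lower.

```bash
python3 -m inch '[[[0,0,0.012,0,0.018],[0,0,0.036,0,0.018],[0,0,0.062,0,0.018],[0,0,0.088,0,0.018],[0,0,0.114,0,0.018],[0,0,0.14,0,0.018],[0,0,0.16,0,0.018],[0,0,0.174,0,0.018]]]'; sh st.sh; python3 -m inch '[[[0,0,0.004,0,0.018],[0,0,0.008,0,0.018],[0,0,0.012,0,0.018],[0,0,0.016,0,0.018],[0,0,0.019,0,0.018],[0,0,0.019,0,0.018]]]'; sh st.sh
```

```text
t: 21.88
eef_pos: [0.557, 0.2407, 0.1906]
tool_rot: [180.0, 0.3, 14.2]
ft_force: [-0.7, 0.6, -3.3]
finger_gap: 0.0222
gripper_force: 60.0
[-0.024  0.1    0.036] [-0.7  0.6 -3.3] 60.01024603843689
t: 22.38
eef_pos: [0.5589, 0.2413, 0.1758]
tool_rot: [-180.0, -0.0, 14.3]
ft_force: [-0.7, 0.2, -3.3]
finger_gap: 0.0221
gripper_force: 60.0
[-0.013  0.08   0.022] [-0.7  0.2 -3.3] 60.01809597015381
```

```bash
python3 -m inch '[[[0,0,0.002,0,0.018],[0,0,0.004,0,0.018],[0,0,0.006,0,0.018],[0,0,0.006,0,0.018]]]'|grep -E "eef|ft"; python3 -m inch '[[[0,0,0.0015,0,0.018],[0,0,0.003,0,0.018],[0,0,0.003,0,0.018]]]'|grep -E "eef|ft"; sh st.sh
```

```text
eef_pos: [0.5587, 0.2412, 0.1694]
ft_force: [0.3, -0.3, -4.0]
eef_pos: [0.5587, 0.2412, 0.1664]
ft_force: [0.4, 0.2, -3.3]
[-0.016  0.06   0.016] [ 0.4  0.2 -3.3] 60.02746224403381
```

```bash
python3 -m inch '[[[0,0,0.001,0,0.018],[0,0,0.002,0,0.018],[0,0,0.002,0,0.018]]]'|grep -E "eef|ft"; python3 -m inch '[[[0,0,0.001,0,0.018],[0,0,0.002,0,0.018],[0,0,0.002,0,0.018]]]'|grep -E "eef|ft"; sh st.sh
```

```text
eef_pos: [0.5588, 0.2413, 0.1646]
ft_force: [-0.4, -0.4, -3.4]
eef_pos: [0.559, 0.2413, 0.1638]
ft_force: [-2.9, -1.0, 3.5]
[-0.199  0.5    0.01 ] [-2.9 -1.   3.5] 60.84025025367737
```

Contact (force up by 7 N). I release gently and withdraw upward.

```bash
python3 -m inch '[[[0,0,-0.0005,0,0.02],[0,0,-0.001,0,0.0225],[0,0,-0.001,0,0.0235],[0,0,-0.001,0,0.025],[0,0,-0.001,0,0.03],[0,0,-0.001,0,0.04],[0,0,-0.001,0,0.05],[0,0,-0.001,0,0.05]]]' 20; python3 -m inch '[[[0,0,-0.006,0,0.05],[0,0,-0.016,0,0.05],[0,0,-0.035,0,0.05],[0,0,-0.065,0,0.05],[0,0,-0.1,0,0.05],[0,0,-0.13,0,0.05],[0,0,-0.15,0,0.05],[0,0,-0.15,0,0.05]]]'
python3 - <<'E'
from pose import *
a=np.radians(14.2);ex=np.array([np.cos(a),np.sin(a),0]);z=np.array([0,0,1.])
R,O,c=run(np.c_[z,-ex,np.cross(z,-ex)],np.array([.558,.241,.056]),.12,.01)
print(O+R@[.104,0,0], monitor.get_state()["ft_force"])
E
```

```text
t: 24.13
eef_pos: [0.5591, 0.2413, 0.164]
tool_rot: [-180.0, -0.0, 14.3]
ft_force: [1.1, 0.1, -0.0]
finger_gap: 0.0501
gripper_force: 0.0
t: 24.8
eef_pos: [0.5613, 0.2421, 0.3219]
tool_rot: [-180.0, -0.7, 14.3]
ft_force: [1.1, 0.3, 0.6]
finger_gap: 0.0499
gripper_force: 0.0
 cost 704.0625 O [0.5582 0.2413 0.06  ] 
x [ 0.0013 -0.0005  1.    ] y [-0.9624 -0.2717  0.0011] z [ 0.2717 -0.9624 -0.0009]
[0.5584 0.2412 0.164 ] [ 0.2586 -0.5331 -0.4254]
```

The pose fit gives it hanging upright, with the crown underside at 164 mm over the bar. I let it settle and check that nothing moves and that the image really matches there.

```bash
python3 -m inch '[[[0,0,-0.02,0,0.05],[0,0,-0.03,0,0.05],[0,0,-0.03,0,0.05],[0,0,-0.03,0,0.05],[0,0,-0.03,0,0.05],[0,0,-0.03,0,0.05],[0,0,-0.03,0,0.05],[0,0,-0.03,0,0.05]]]'>/dev/null
python3 - <<'E'
from pose import *
A={n:imaging.read_camera(n).astype(int) for n in CAL}
for _ in range(10): imaging.read_camera("side")
B={n:imaging.read_camera(n).astype(int) for n in CAL}
a=np.radians(14.2);ex=np.array([np.cos(a),np.sin(a),0]);z=np.array([0,0,1.])
R=np.c_[z,-ex,np.cross(z,-ex)];O=np.array([.5585,.2413,.0575])
ini=cv2.imread("pics/raw_side.png")  # earlier, rail empty
for n in CAL:
    S=sil(n,R,O)>.9;g=B[n].max(2)
    print(n,"moved px",(np.abs(A[n]-B[n]).max(2)>40).sum(),"bright inside",((g>150)&S).sum(),"of",S.sum(),"max-diff inside",np.percentile(np.abs(A[n]-B[n]).max(2)[S],99))
    for b in PARTS[:2]+PARTS[-1:]:
        q=proj(n,[ (b@R.T+O).mean(0)],CAL[n])[0].astype(int);print("   ",q,B[n][q[1]-2:q[1]+3,q[0]-2:q[0]+3].mean((0,1)).round())
S=sil("side",R,O)>.9;print("side change vs empty rail",(np.abs(B["side"]-ini).max(2)>30)[S].mean())
E
```

```text
scene moved px 15 bright inside 27 of 725 max-diff inside 12.0
    [295 155] [27. 30. 30.]
    [316 174] [92. 97. 96.]
    [309 146] [20. 24. 24.]
side moved px 0 bright inside 77 of 1434 max-diff inside 18.0
    [224 240] [105. 104. 104.]
    [189 225] [101. 100. 102.]
    [203 204] [35. 35. 37.]
side change vs empty rail 0.7824267782426778
```

The muffs hang still on the bar: crown black at the expected pixel, and cups grey on both sides. I hand it in.

```bash
python3 -c 'from workcell import env;print(env.hand_in())'
```

```text
the job is handed in; nothing more can be done
None
```

The ear defenders were stood upright on their cups, let go of, then taken by the top of the headband and hung over the bar between the stop rings; they were hanging still with the gripper clear at hand-in, about 27 s in, and I saw no contact with anything else, though I did not re-measure the other items.

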